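# Ring for the porter and point out the bowl

### The job

Ring the counter bell by pressing the black plunger on its top right down with the fingertips and letting it come up again. Then show the porter which bowl to take: hold the fingertips just above the middle of the red bowl, a few centimetres above its rim, point at it for at least two seconds without touching it, and finish still pointing there. Pick nothing up, and leave the bell, the bowls and the red sauce bottle standing where they are.

Things in the scene. Friction and masses are not known exactly. Their poses are not given: they have to be found in the camera images.
- bell: brass counter bell, loose on the counter, 0.45 kg: black round base 90 mm across, brass dome above it up to 51 mm high; origin at the centre of its underside, z up
- bell_top (a point): centre of the top face of the bell's black plunger button (24 mm across, on the bell's axis, 67 mm above the counter when up); it moves down with the plunger
- bell_plunger (a joint): how far the plunger is pressed, m: 0 is up, 0.006 fully down; a spring raises it again (about 1 N at first, 3.6 N fully down); the bell rings beyond 0.004
- red_bowl: the bowl to point at: red plastic, open round bowl, 124 mm across the rim and 58 mm high, loose; origin at the centre of its underside, z up
- red_bowl_rim (a point): centre of the red bowl's mouth, level with its rim, 58 mm above the counter
- white_bowl: bystander: white, open round bowl, 124 mm across the rim and 58 mm high, loose; origin at the centre of its underside, z up
- blue_bowl: bystander: blue, open round bowl, 124 mm across the rim and 58 mm high, loose; origin at the centre of its underside, z up
- red_bottle: bystander: red sauce bottle with a white pointed cap, 58 mm across and 160 mm high, loose; origin at the centre of its underside, z up
Things that resemble listed ones, but are neither listed nor needed, are in the scene too. What is shaped like the bell but green is not meant. What is shaped like the red_bowl but purple is not meant.

How it is judged:
By the outcome, as a careful person would: the job done as asked, in the order asked, and still so for the second after the job is handed in, with the robot touching nothing.
It also fails if it takes over 48 s, if anything falls off the work surface, if the arm or the gripper's body presses on something with over 40 N, if the wrist force passes 120 N, or if a joint passes its speed limit or range.

### The arm

A 6-joint arm with a two-finger parallel gripper is mounted at the origin on the work surface. World frame = base frame: x ahead of the robot, y to its left, z up, the work surface at z = 0. Lengths are in mm, angles in degrees, forces in N, time in s.
With the tool pointing down it reaches from about 300 to 750 mm from the base axis. Payload 8.5 kg.
Tool frame: the origin (TCP) lies at the very end of the fingers, on their centre line; the grasp point (between the pads) lies 19 mm behind it (manip.grip_point_offset is the distance from the TCP to the grasp point, in mm); z points along the fingers, y is the direction in which the jaws open and shut (so a half turn about z gives the same grasp; the last joint's range is limited). The gripper opens to 85 mm and grips with 20 to 120 N. Pads are 22 mm wide; open, the fingers measure 114 mm over their backs; the gripper's body (76 mm by 85 mm) begins 54 mm behind the grasp point. The pads swing forward as they close: fully open they stand 13 mm farther back than shut.
Start: joints at [53.153, 21.807, 74.336, -0, 83.858, -12.336], TCP at [228.168, 500.42, 231.322] pointing down, gripper open.
Joint ranges: [-178.18, 178.18], [-50.72, 133.34], [12.68, 142.11], [-81.47, 261.47], [9.98, 163.14], [-165.26, 165.26]. Speed limits (degrees/s): [136.94, 136.94, 180, 180, 180, 180].

### API

Orientations are given as [roll, pitch, yaw] about the fixed x, y, z axes, in that order (R = Rz(yaw) Ry(pitch) Rx(roll)).
In Python, from station import manip gives the robot as it stands. The module is installed in compiled form; this text tells all that it offers.
- The arm moves only by the tool play_rows, never from a script. Its argument "increments" is a list of rows, each an object of numbers: "claw": the closure, from 0 (fully open) to 1 (shut); "dx", "dy", "dz": the shift along the tool's x, y, z in cm; "ax", "ay", "az": the turn, a rotation vector about the tool's x, y, z in degrees. A call has exactly 5 rows; each row is the pose to reach, as a shift and turn from the pose measured when the call began, along the tool's axes at that moment; what a row does not reach only later rows make up. A row lasts 1/8 s, in which the tool goes at most 62.5 mm and 10.7 degrees, less where a joint would pass 70% of its speed; a pose out of reach is approached as far as the arm can. A call with a gripper value outside its range is refused whole. The fingers move at their own pace and stop on an object; the grip force is fixed at half the most. Time passes only in rows, so rows that repeat a pose let the fingers close, or fill a call up. It gives the time, the measured TCP pose, the force and the opening at its end, in the units of the state.
- manip.sense(): the state, without advancing time (a new reading comes with each control period).
- manip.capture(name): name is "scene" or "side" or "wrist"; returns a dict with "image" (420x560x3 uint8, red, green, blue), "fx", "fy", "cx", "cy" (pixels), "T" (4x4, takes a point from camera to world coordinates). Camera axes: x right, y up, looking along -z (the intrinsics and any distortion apply to the point x, -y, -z); pixel columns grow to the right and rows downward; lengths in mm; the calibration is good to about 2 mm. The wrist camera is an equidistant fisheye: a pixel r from the principal point sees the ray r / f radians off the axis. A picture is of the moment at which its call begins. There is no depth.
- manip.hand_in(): hands the job in, once; it reports no verdict.
The state is a dict: "time": time; "joint_positions": joint angles; "dq": joint speeds; "joint_torque": joint torques, N m; "position": TCP position; "ee_rot": TCP orientation; "force": force on the tool from outside, world axes, zero at the start; "moment": the same for the moment, N m; "opening": opening from 0.0 (shut) to 1.0 (fully open).
Only numpy, scipy, OpenCV 4.12 (cv2) and the standard library are available. Lean on these libraries where they do the work, as an engineer would, in place of code of your own. Each camera call takes 0.05 s, during which the arm holds its last target. There are 200 camera calls.

## Working session

There is one attempt and no reset: what is moved stays moved. The work goes in short steps, Python scripts to look and compute and a tool call to move; the robot and the scene stay as the last step left them, time stands still between calls to the robot, and variables do not carry over. Pictures are saved under pics/ and viewed, about 8 in all and at most 12, crops included, and the job is handed in when it is done.

Besides the shell and the picture viewer there is one more tool, called after ">>>" as name([rows], argument=value, ...), one row to a line, values as JSON. play_rows: Moves the arm, as the interface text tells. Its arguments: {"type":"object","properties":{"increments":{"type":"array","items":{"type":"object","properties":{"claw":{"type":"number"},"dx":{"type":"number"},"dy":{"type":"number"},"dz":{"type":"number"},"ax":{"type":"number"},"ay":{"type":"number"},"az":{"type":"number"}}}}},"required":["increments"]}

```bash
mkdir -p pics
cat > h.py <<'E'
import numpy as np,cv2
from station import manip
def cap(n,f):
    c=manip.capture(n); cv2.imwrite(f'pics/{f}.png',c['image'][:,:,::-1]); np.savez(f'pics/{f}.npz',**{k:c[k] for k in('image','fx','fy','cx','cy','T')}); return c
def ray(c,u,v,fish=False):
    x,y=(u-c['cx'])/c['fx'],(v-c['cy'])/c['fy']
    if fish:
        r=np.hypot(x,y); s=np.sin(r)/r if r>1e-9 else 1; d=np.array([x*s,-y*s,-np.cos(r)])
    else: d=np.array([x,-y,-1.])
    return c['T'][:3,3],c['T'][:3,:3]@d
def plane(c,u,v,z,fish=False):
    o,d=ray(c,u,v,fish); return o+d*(z-o[2])/d[2]
E
python3 - <<'E'
from h import *
print(manip.sense())
ims=[cap(n,n+'0')['image'] for n in('scene','side','wrist')]
E
```

```text
{'time': 0.0, 'joint_positions': array([ 5.31538326e+01,  2.18417146e+01,  7.43875909e+01,  3.09035563e-04,
        8.38571740e+01, -1.23343699e+01]), 'dq': array([-0.02635998, -0.0467838 ,  0.04614878,  0.06790952,  0.05172397,
        0.01789215]), 'joint_torque': array([-2.31970720e-03, -4.48451436e+01, -2.31282449e+01, -2.99042758e-04,
        4.73162669e-03,  1.55913528e-05]), 'position': array([227.98482656, 500.18606139, 230.68828699]), 'ee_rot': array([-1.79915582e+02, -1.87735562e-02,  1.55488155e+02]), 'force': array([ 0.36134697, -0.72825739,  0.55014572]), 'moment': array([0.02135131, 0.01911786, 0.00268922]), 'opening': 0.9968409655775405}
```

View pics/scene0.png

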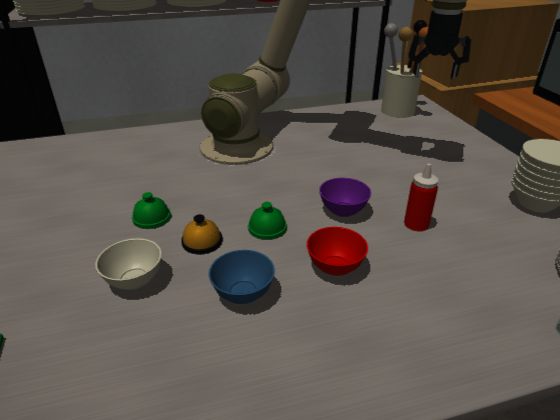

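View pics/side0.png

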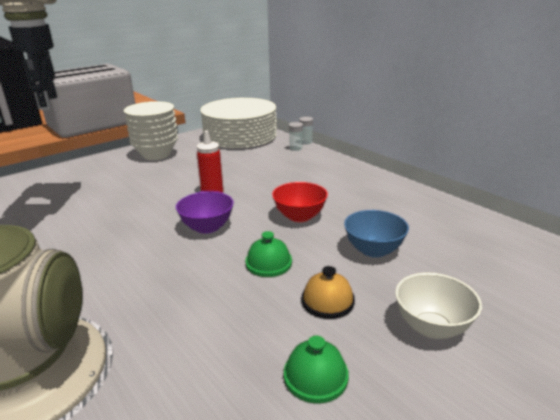

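The scene view shows the brass bell at (201,233) with its black plunger at (199,219), and green look-alikes at (151,211) and (267,221). The red bowl is at (337,253), with a purple look-alike at (345,199) and the red bottle at (421,203). In the side view the bell is at (329,292) and the red bowl at (300,203). Only the brass bell and the red open bowl fit the description. Next I'll measure them and check an enlarged crop.

```bash
cat > m.py <<'E'
from h import *
def ld(f): return dict(np.load(f'pics/{f}.npz'))
def blob(m,seed):
    n,l,s,c=cv2.connectedComponentsWithStats(m.astype(np.uint8))
    k=min((i for i in range(1,n) if s[i,4]>15),key=lambda i:np.hypot(*(c[i]-seed))); return l==k,s[k],c[k]
def tri(a,b):
    (o,d),(p,e)=a,b; t=np.linalg.lstsq(np.c_[d,-e],p-o,rcond=None)[0]; A,B=o+d*t[0],p+e*t[1]; return (A+B)/2,np.linalg.norm(A-B)
def red(im): h=cv2.cvtColor(im,cv2.COLOR_RGB2HSV); return ((h[...,0]<5)|(h[...,0]>174))&(h[...,1]>180)&(h[...,2]>50)
E
python3 - <<'E'
from m import *
S,D=ld('scene0'),ld('side0')
pl=[];bw=[]
for c,sp,sb in((S,(199,219),(337,253)),(D,(329,272),(300,203))):
    g=c['image'].max(2); m=g<50; m[sp[1]+9:]=0
    b,s,q=blob(m,sp); print('plunger',s,q); pl.append(q)
    b,s,q=blob(red(c['image']),sb); print('bowl',s,q)
    # rim: upper rim widest row = leftmost/rightmost points
    ys,xs=np.nonzero(b); v=np.r_[ys[xs==xs.min()],ys[xs==xs.max()]].mean(); r=((xs.min()+xs.max())/2,v); bw.append(r)
    P=plane(c,*r,58); L=plane(c,xs.min(),v,58);R=plane(c,xs.max(),v,58);print('rim',r,P,np.linalg.norm(L-R))
    T=plane(c,*pl[-1],62);print('pl@62',T)
print(tri(ray(S,*pl[0]),ray(D,*pl[1])),tri(ray(S,*bw[0]),ray(D,*bw[1])))
a=cv2.resize(S['image'][185:285,130:390],None,fx=3,fy=3,interpolation=2); b=cv2.resize(D['image'][170:330,230:430],None,fx=1.8,fy=1.8)
b=cv2.copyMakeBorder(b,0,0,0,a.shape[1]-b.shape[1],0); cv2.imwrite('pics/crop0.png',np.r_[a,b][:,:,::-1])
E
```

```text
plunger [194 215  11  10  80] [198.9375 218.95  ]
bowl [ 307  227   61   49 2271] [336.54117129 249.55217966]
rim (np.float64(337.0), np.float64(245.21428571428572)) [601.62183361  89.2492488   58.        ] 119.82125244494857
pl@62 [ 441.12244585 -164.89345782   62.        ]
plunger [324 267  11  11  86] [328.63953488 271.5       ]
bowl [ 274  183   52   38 1484] [299.42115903 199.98180593]
rim (np.float64(299.5), np.float64(194.23076923076923)) [591.34989769  81.12700882  58.        ] 110.9697437684842
pl@62 [ 437.49379986 -167.21654229   62.        ]
(array([ 439.18634452, -165.11204396,   60.34883912]), np.float64(0.7917637567186521)) (array([598.04701381,  90.17659686,  53.54692903]), np.float64(2.708173984380735))
```

View pics/crop0.png

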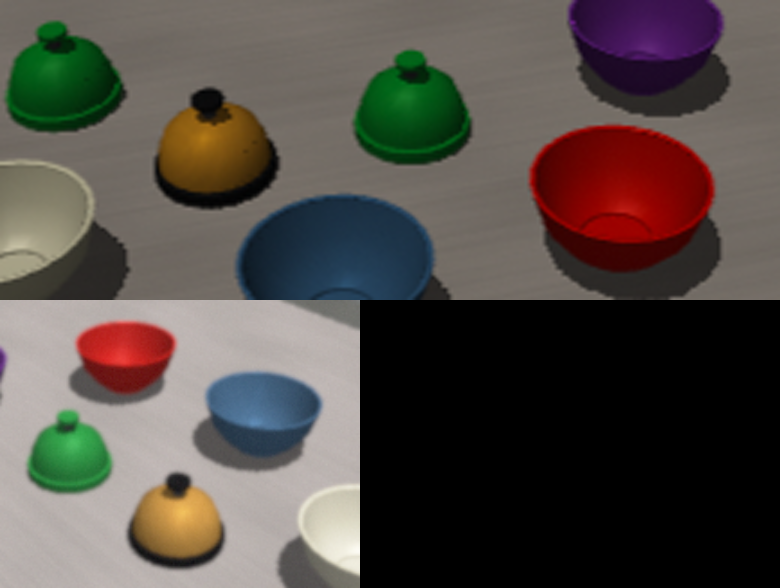

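The crop confirms the targets: the brass bell with black base and plunger, top at about (439,-165), and the red open bowl with its mouth at about (598,90,58). The triangulated heights fit. I'll travel high with the fingers shut.

>>> play_rows([
  {"dx":-2,"dy":-2.2,"claw":1},
  {"dx":-5,"dy":-5.5,"claw":1},
  {"dx":-9,"dy":-10,"claw":1},
  {"dx":-13,"dy":-14.4,"claw":1},
  {"dx":-17,"dy":-18.8,"claw":1},
])

```text
invalid input
```

>>> play_rows([
  {"dx":-4,"dy":-4.4,"claw":1},
  {"dx":-8,"dy":-8.8,"claw":1},
  {"dx":-11,"dy":-12.2,"claw":1},
  {"dx":-14,"dy":-15.5,"claw":1},
  {"dx":-16,"dy":-17.7,"claw":1},
])

```text
invalid input
```

>>> play_rows([
  {"dx":-2,"dy":-2.2,"dz":0,"ax":0,"ay":0,"az":0,"claw":1},
  {"dx":-5,"dy":-5.5,"dz":0,"ax":0,"ay":0,"az":0,"claw":1},
  {"dx":-9,"dy":-10,"dz":0,"ax":0,"ay":0,"az":0,"claw":1},
  {"dx":-13,"dy":-14.4,"dz":0,"ax":0,"ay":0,"az":0,"claw":1},
  {"dx":-17,"dy":-18.8,"dz":0,"ax":0,"ay":0,"az":0,"claw":1},
])

```text
time: 0.78
position: [304.9, 257.0, 231.0]
ee_rot: [-179.9, -0.0, 155.5]
force: [1.0, 1.0, 0.7]
opening: 0.001
```

>>> play_rows([
  {"dx":-3.5,"dy":-3.9,"dz":0,"ax":0,"ay":0,"az":0,"claw":1},
  {"dx":-7.5,"dy":-8.3,"dz":0,"ax":0,"ay":0,"az":0,"claw":1},
  {"dx":-11.5,"dy":-12.7,"dz":0,"ax":0,"ay":0,"az":0,"claw":1},
  {"dx":-15,"dy":-16.6,"dz":0,"ax":0,"ay":0,"az":0,"claw":1},
  {"dx":-18,"dy":-19.9,"dz":0,"ax":0,"ay":0,"az":0,"claw":1},
])

```text
time: 1.4
position: [386.4, -0.7, 231.2]
ee_rot: [-179.9, 0.0, 155.5]
force: [-0.1, 0.8, 1.0]
opening: 0.0
```

>>> play_rows([
  {"dx":-3.5,"dy":-3.9,"dz":2,"ax":0,"ay":0,"az":0,"claw":1},
  {"dx":-7,"dy":-7.8,"dz":4,"ax":0,"ay":0,"az":0,"claw":1},
  {"dx":-10,"dy":-11,"dz":6,"ax":0,"ay":0,"az":0,"claw":1},
  {"dx":-11.7,"dy":-12.9,"dz":8,"ax":0,"ay":0,"az":0,"claw":1},
  {"dx":-11.7,"dy":-12.9,"dz":9,"ax":0,"ay":0,"az":0,"claw":1},
])

```text
time: 2.02
position: [439.1, -167.7, 140.0]
ee_rot: [-180.0, -0.1, 155.3]
force: [-0.0, 0.1, -0.3]
opening: 0.002
```

Run:
```python
from m import *
print(manip.sense()['position'],manip.sense()['force'],manip.sense()['joint_positions'])
a=cap('scene','scene1')['image'][150:290,110:310];b=cap('side','side1')['image'][190:330,230:430];c=cap('wrist','wrist1')['image']
a,b=[cv2.resize(x,None,fx=1.8,fy=1.8) for x in(a,b)]; c=cv2.resize(c,None,fx=.64,fy=.64)
c=cv2.copyMakeBorder(c,0,0,0,720-c.shape[1],0); cv2.imwrite('pics/c1.png',np.r_[np.c_[a,b],c][:,:,::-1])
```

```text
[ 439.07415745 -167.74315734  140.04494744] [-0.04080217  0.10964249 -0.32897682] [-3.53539857e+01  1.94521351e+01  9.50058942e+01 -6.11251027e-02
  6.56253095e+01 -1.00663291e+02]Traceback (most recent call last):
  File "<stdin>", line 5, in <module>
    res = self.concatenate(tuple(objs), axis=axis)
ValueError: all the input array dimensions except for the concatenation axis must match exactly, but along dimension 1, the array at index 0 has size 360 and the array at index 1 has size 720
```

Run:
```python
from m import *
a,b,c=[ld(k)['image'] for k in('scene1','side1','wrist1')]
a=a[150:290,110:310];b=b[190:330,230:430]
a,b=[cv2.resize(x,None,fx=1.8,fy=1.8) for x in(a,b)]; c=cv2.resize(c,None,fx=.64,fy=.64)
c=cv2.copyMakeBorder(c,0,0,0,720-c.shape[1],0); cv2.imwrite('pics/c1.png',np.vstack([np.hstack([a,b]),c])[:,:,::-1])
```

```text
(no output)
```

View pics/c1.png

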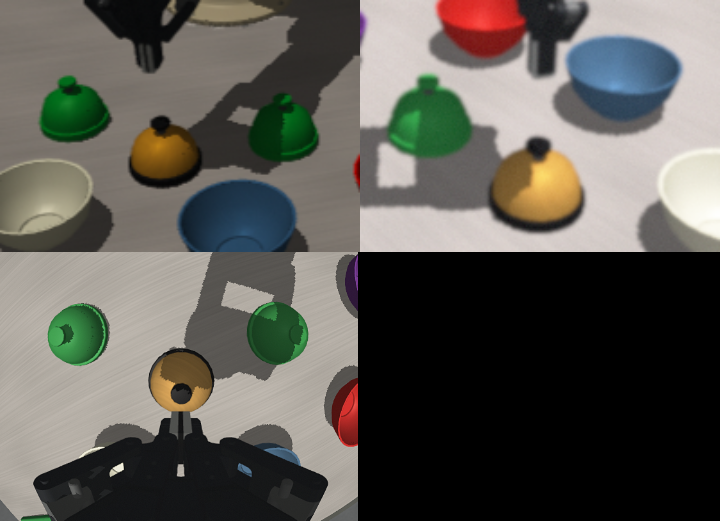

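The fingers are shut above the bell: the plunger shows at (161,125) in the scene crop, (538,148) in the side crop and (181,393) in the wrist panel. I'll cross-check the plunger position from the wrist view.

Run:
```python
from m import *
W=ld('wrist1'); 
sp=(181/.64,(393-252)/.64); im=W['image']; g=im.max(2)
m=(g<60); m[int(sp[1])+16:]=0
b,s,q=blob(m,sp); print(s,q)
for z in(65,67): print(plane(W,*q,z,True))
S=ld('scene1')
def proj(c,P):
    p=np.linalg.inv(c['T'])@np.r_[P,1]; return c['cx']+c['fx']*p[0]/-p[2], c['cy']-c['fy']*p[1]/-p[2]
for c in(S,ld('side1')): print(proj(c,[439.1,-167.7,140]),proj(c,[439.1,-167.7,67]),proj(c,[439.1,-165.1,67]))
```

```text
[267 205  33  31 807] [283.03469641 220.52664188]
[ 438.25812694 -163.68351805   65.        ]
[ 437.70262837 -163.4364962    67.        ]
(np.float64(193.3902143530579), np.float64(187.89350067311068)) (np.float64(197.25829194162975), np.float64(216.7471006037895)) (np.float64(198.47342105805387), np.float64(216.55105084076337))
(np.float64(331.19039706879664), np.float64(229.86776584081545)) (np.float64(329.66389971868), np.float64(268.72576656184924)) (np.float64(328.53312597576775), np.float64(268.00478371261096))
```

>>> play_rows([
  {"dx":0.1,"dy":0.15,"dz":1.5,"ax":0,"ay":0,"az":0,"claw":1},
  {"dx":0.18,"dy":0.27,"dz":3.5,"ax":0,"ay":0,"az":0,"claw":1},
  {"dx":0.18,"dy":0.27,"dz":5.5,"ax":0,"ay":0,"az":0,"claw":1},
  {"dx":0.18,"dy":0.27,"dz":6.8,"ax":0,"ay":0,"az":0,"claw":1},
  {"dx":0.18,"dy":0.27,"dz":6.8,"ax":0,"ay":0,"az":0,"claw":1},
])

```text
time: 2.8
position: [438.1, -162.0, 73.3]
ee_rot: [-180.0, -0.1, 155.5]
force: [0.3, -0.0, 0.2]
opening: 0.001
```

Run:
```python
from m import *
for n in range(3): s=manip.sense();print(s['position'],s['force'])
a,b=cap('scene','scene2')['image'],cap('side','side2')['image']
a=a[180:260,150:250];b=b[230:310,280:380]
cv2.imwrite('pics/c2.png',cv2.resize(np.hstack([a,b]),None,fx=4,fy=4)[:,:,::-1])
```

```text
[ 438.08942464 -162.01464656   73.28344945] [ 0.31198987 -0.03457589  0.21672707]
[ 438.08942464 -162.01464656   73.28344945] [ 0.31198987 -0.03457589  0.21672707]
[ 438.08942464 -162.01464656   73.28344945] [ 0.31198987 -0.03457589  0.21672707]
```

View pics/c2.png

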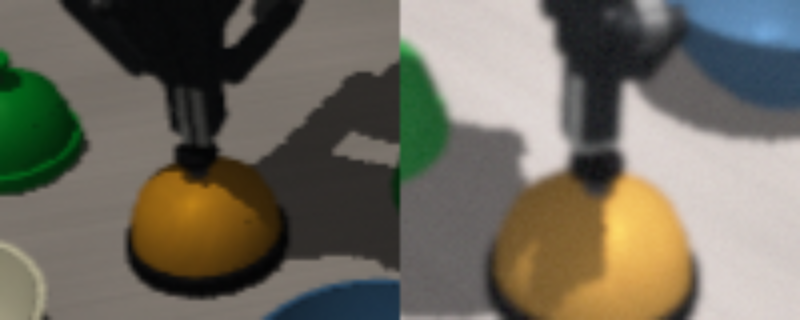

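The shut fingertips stand right over the plunger in both crops, at (195,150) and (595,160). Pressing now.

>>> play_rows([
  {"dx":-0.08,"dy":-0.15,"dz":0.3,"ax":0,"ay":0,"az":0,"claw":1},
  {"dx":-0.08,"dy":-0.15,"dz":0.6,"ax":0,"ay":0,"az":0,"claw":1},
  {"dx":-0.08,"dy":-0.15,"dz":0.9,"ax":0,"ay":0,"az":0,"claw":1},
  {"dx":-0.08,"dy":-0.15,"dz":1.15,"ax":0,"ay":0,"az":0,"claw":1},
  {"dx":-0.08,"dy":-0.15,"dz":1.15,"ax":0,"ay":0,"az":0,"claw":1},
])

```text
time: 3.52
position: [438.8, -164.4, 62.5]
ee_rot: [-179.9, 0.0, 155.5]
force: [-0.2, -1.4, 2.9]
opening: -0.002
```

>>> play_rows([
  {"dx":0,"dy":0,"dz":0.05,"ax":0,"ay":0,"az":0,"claw":1},
  {"dx":0,"dy":0,"dz":0.1,"ax":0,"ay":0,"az":0,"claw":1},
  {"dx":0,"dy":0,"dz":0.15,"ax":0,"ay":0,"az":0,"claw":1},
  {"dx":0,"dy":0,"dz":0.15,"ax":0,"ay":0,"az":0,"claw":1},
  {"dx":0,"dy":0,"dz":0.15,"ax":0,"ay":0,"az":0,"claw":1},
])

```text
time: 4.15
position: [438.8, -164.4, 61.0]
ee_rot: [-179.9, 0.0, 155.5]
force: [-0.5, 0.4, 5.1]
opening: 0.0
```

The force of 5.1 N exceeds the spring's 3.6 N, so the plunger is fully down. Lifting straight up.

>>> play_rows([
  {"dx":0,"dy":0,"dz":-0.5,"ax":0,"ay":0,"az":0,"claw":1},
  {"dx":0,"dy":0,"dz":-1.5,"ax":0,"ay":0,"az":0,"claw":1},
  {"dx":0,"dy":0,"dz":-4,"ax":0,"ay":0,"az":0,"claw":1},
  {"dx":0,"dy":0,"dz":-8,"ax":0,"ay":0,"az":0,"claw":1},
  {"dx":0,"dy":0,"dz":-11,"ax":0,"ay":0,"az":0,"claw":1},
])

```text
time: 4.78
position: [438.7, -164.1, 173.0]
ee_rot: [-179.9, 0.1, 155.5]
force: [0.6, 0.5, -0.4]
opening: -0.0
```

Run:
```python
from m import *
S,D=cap('scene','scene3'),cap('side','side3')
pl=[]
for c,sp in((S,(199,219)),(D,(329,272))):
    m=c['image'].max(2)<50; m[sp[1]+9:]=0; b,s,q=blob(m,sp); print(s,q)
q=blob(red(S['image']),(337,253));print(q[1:])
s=manip.sense();print(s['position'])
P=s['position'];R=cv2.Rodrigues
from scipy.spatial.transform import Rotation as Ro
M=Ro.from_euler('xyz',s['ee_rot'],degrees=True).as_matrix()
for z in(P[2],90): print(M.T@(np.array([599,90,z])-P))
```

```text
[194 215  11  10  81] [199.02469136 218.91358025]
[324 268  11   9  76] [328.53947368 271.51315789]
(array([ 307,  227,   61,   49, 2273], dtype=int32), array([336.53233612, 249.56885174]))
[ 439.68418405 -164.76262164  174.1565012 ]
[-39.42960979 297.87700635  -0.34285996]
[-38.91122788 298.04248703  83.81188198]
```

The plunger is up again and the bell has not moved. Now travelling to the red bowl, staying high.

>>> play_rows([
  {"dx":-0.4,"dy":3,"dz":0,"ax":0,"ay":0,"az":0,"claw":1},
  {"dx":-1.2,"dy":8,"dz":0,"ax":0,"ay":0,"az":0,"claw":1},
  {"dx":-1.9,"dy":13,"dz":0,"ax":0,"ay":0,"az":0,"claw":1},
  {"dx":-2.6,"dy":18,"dz":0,"ax":0,"ay":0,"az":0,"claw":1},
  {"dx":-3.2,"dy":23,"dz":0,"ax":0,"ay":0,"az":0,"claw":1},
])

```text
time: 5.5
position: [564.4, 32.9, 173.1]
ee_rot: [-179.9, 0.3, 155.5]
force: [1.1, -1.1, 0.3]
opening: 0.001
```

>>> play_rows([
  {"dx":-0.4,"dy":3,"dz":0,"ax":0,"ay":0,"az":0,"claw":1},
  {"dx":-0.7,"dy":5,"dz":0,"ax":0,"ay":0,"az":0,"claw":1},
  {"dx":-0.8,"dy":6.5,"dz":1,"ax":0,"ay":0,"az":0,"claw":1},
  {"dx":-0.8,"dy":6.8,"dz":2,"ax":0,"ay":0,"az":0,"claw":1},
  {"dx":-0.8,"dy":6.8,"dz":3,"ax":0,"ay":0,"az":0,"claw":1},
])

```text
time: 6.12
position: [599.5, 91.0, 141.8]
ee_rot: [-179.8, 0.2, 155.5]
force: [-0.3, -0.2, -0.1]
opening: 0.001
```

Run:
```python
from m import *
s=manip.sense();print(s['position'],s['force'])
a,c=cap('scene','scene4')['image'],cap('wrist','wrist4')['image']
a=a[130:290,230:450]
a=cv2.resize(a,(560,420))
cv2.imwrite('pics/c4.png',cv2.resize(np.hstack([a,c]),None,fx=.7,fy=.7)[:,:,::-1])
```

```text
[599.45239229  90.99901468 141.77965438] [-0.26724807 -0.22115162 -0.09268057]
```

View pics/c4.png

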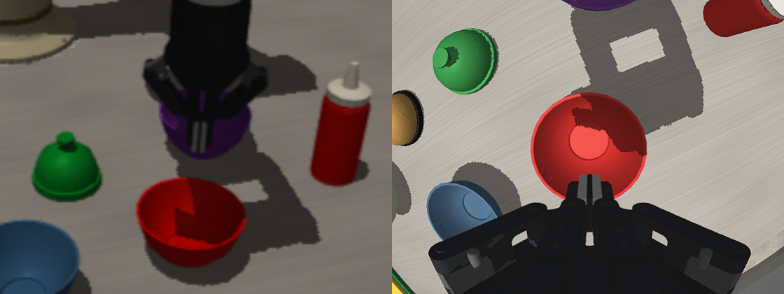

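The fingers hang over the red bowl, which is at (589,147) in the wrist panel and (190,220) in the scene crop. I'll refine its centre from the wrist view's rim circle.

Run:
```python
from m import *
from scipy.optimize import least_squares
W=ld('wrist4'); h=cv2.cvtColor(W['image'],cv2.COLOR_RGB2HSV)
m=((h[...,0]<8)|(h[...,0]>172))&(h[...,1]>110)&(h[...,2]>50)
b,s,q=blob(m,(281,205)); print(s,q)
p=cv2.convexHull(np.argwhere(b)[:,::-1].astype(np.int32))[:,0]; p=p[p[:,1]<s[1]+.65*s[3]]
X=np.array([plane(W,u,v,58,True)[:2] for u,v in p])
r=least_squares(lambda a:np.hypot(*(X-a[:2]).T)-a[2],[599,90,62],loss='soft_l1');print(r.x,np.abs(r.fun).mean(),len(p))
```

```text
[  198   132   166   153 18599] [280.29867197 204.44109898]
[597.91920541  90.84171486  61.26230332] 0.11475001697044546 33
```

The wrist rim fit gives (598,91) with radius 61 mm (62 expected), which agrees with the first measurement. Lowering to about 35 mm above the rim and holding.

>>> play_rows([
  {"dx":0.1,"dy":-0.1,"dz":1,"ax":0,"ay":0,"az":0,"claw":1},
  {"dx":0.1,"dy":-0.1,"dz":2.5,"ax":0,"ay":0,"az":0,"claw":1},
  {"dx":0.1,"dy":-0.1,"dz":4,"ax":0,"ay":0,"az":0,"claw":1},
  {"dx":0.1,"dy":-0.1,"dz":4.9,"ax":0,"ay":0,"az":0,"claw":1},
  {"dx":0.1,"dy":-0.1,"dz":4.9,"ax":0,"ay":0,"az":0,"claw":1},
])

```text
time: 6.85
position: [597.5, 90.0, 91.6]
ee_rot: [-179.8, 0.0, 155.5]
force: [0.2, 0.0, 0.3]
opening: -0.002
```

>>> play_rows([
  {"dx":0,"dy":0,"dz":0,"ax":0,"ay":0,"az":0,"claw":1},
  {"dx":0,"dy":0,"dz":0,"ax":0,"ay":0,"az":0,"claw":1},
  {"dx":0,"dy":0,"dz":0,"ax":0,"ay":0,"az":0,"claw":1},
  {"dx":0,"dy":0,"dz":0,"ax":0,"ay":0,"az":0,"claw":1},
  {"dx":0,"dy":0,"dz":0,"ax":0,"ay":0,"az":0,"claw":1},
])

```text
time: 7.48
position: [597.5, 90.0, 91.7]
ee_rot: [-179.8, 0.0, 155.5]
force: [0.1, 0.5, 0.3]
opening: -0.0
```

>>> play_rows([
  {"dx":0,"dy":0,"dz":0,"ax":0,"ay":0,"az":0,"claw":1},
  {"dx":0,"dy":0,"dz":0,"ax":0,"ay":0,"az":0,"claw":1},
  {"dx":0,"dy":0,"dz":0,"ax":0,"ay":0,"az":0,"claw":1},
  {"dx":0,"dy":0,"dz":0,"ax":0,"ay":0,"az":0,"claw":1},
  {"dx":0,"dy":0,"dz":0,"ax":0,"ay":0,"az":0,"claw":1},
])

```text
time: 8.1
position: [597.5, 90.0, 91.7]
ee_rot: [-179.8, 0.0, 155.5]
force: [0.3, 0.4, -0.5]
opening: -0.0
```

>>> play_rows([
  {"dx":0,"dy":0,"dz":0,"ax":0,"ay":0,"az":0,"claw":1},
  {"dx":0,"dy":0,"dz":0,"ax":0,"ay":0,"az":0,"claw":1},
  {"dx":0,"dy":0,"dz":0,"ax":0,"ay":0,"az":0,"claw":1},
  {"dx":0,"dy":0,"dz":0,"ax":0,"ay":0,"az":0,"claw":1},
  {"dx":0,"dy":0,"dz":0,"ax":0,"ay":0,"az":0,"claw":1},
])

```text
time: 8.72
position: [597.6, 90.0, 91.7]
ee_rot: [-179.8, 0.0, 155.5]
force: [0.2, 0.8, 0.2]
opening: 0.002
```

>>> play_rows([
  {"dx":0,"dy":0,"dz":0,"ax":0,"ay":0,"az":0,"claw":1},
  {"dx":0,"dy":0,"dz":0,"ax":0,"ay":0,"az":0,"claw":1},
  {"dx":0,"dy":0,"dz":0,"ax":0,"ay":0,"az":0,"claw":1},
  {"dx":0,"dy":0,"dz":0,"ax":0,"ay":0,"az":0,"claw":1},
  {"dx":0,"dy":0,"dz":0,"ax":0,"ay":0,"az":0,"claw":1},
])

```text
time: 9.35
position: [597.5, 90.1, 91.7]
ee_rot: [-179.8, 0.0, 155.5]
force: [-0.2, -0.4, 0.1]
opening: -0.0
```

Run:
```python
from m import *
s=manip.sense();print(s['time'],s['position'],s['force'])
a,b=cap('scene','scene5')['image'],cap('side','side5')['image']
cv2.imwrite('pics/c5.png',cv2.resize(np.hstack([a,b]),None,fx=.71,fy=.71)[:,:,::-1])
```

```text
9.35 [597.54412472  90.06373851  91.70248059] [-0.19255294 -0.41537452  0.12915633]
```

View pics/c5.png

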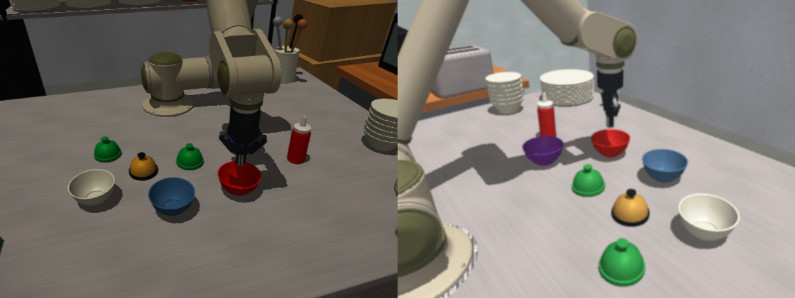

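Both views show the fingertips above the middle of the red bowl, at (240,165) and (611,128), with everything else in place. The hold so far is about 2.5 s. I'll add one more hold and then hand in.

>>> play_rows([
  {"dx":0,"dy":0,"dz":0,"ax":0,"ay":0,"az":0,"claw":1},
  {"dx":0,"dy":0,"dz":0,"ax":0,"ay":0,"az":0,"claw":1},
  {"dx":0,"dy":0,"dz":0,"ax":0,"ay":0,"az":0,"claw":1},
  {"dx":0,"dy":0,"dz":0,"ax":0,"ay":0,"az":0,"claw":1},
  {"dx":0,"dy":0,"dz":0,"ax":0,"ay":0,"az":0,"claw":1},
])

```text
time: 10.07
position: [597.6, 90.0, 91.7]
ee_rot: [-179.8, 0.0, 155.5]
force: [-0.9, -0.3, 0.6]
opening: -0.002
```

```bash
python3 -c "
from station import manip
print(manip.hand_in())"
```

```text
the job is handed in; nothing more can be done
None
```

I rang the brass bell, then pointed at the red bowl and handed the job in at about 10 s, still pointing.

- **Bell:** I pressed the plunger with shut fingertips until the TCP read z = 61 mm with 5.1 N, which is fully down. Afterwards the plunger was seen up again and had not shifted in the images.
- **Bowl:** the fingertips held at (598, 90, 92) mm, about 34 mm above the rim. That is within 1 mm of the bowl centre I measured from the wrist view, (598, 91). They held there for over 3 s with only sensor noise in the force reading.
- **Other checks:** the last images showed the other bowls and the bottle still standing where they were. No check failed; my two measurements of the bowl centre agreed to about 1 mm. The hand-in reports no verdict.

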